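# Take the square pattern board off its keyhole screw and box it

## Robot

A 7-joint arm with a two-finger parallel gripper is mounted at the origin on the work surface. World frame = base frame: x ahead of the robot, y to its left, z up, the work surface at z = 0. Lengths are in mm, angles in rad, forces in N, time in s.
With the tool pointing down it reaches from about 400 to 875 mm from the base axis. Payload 4.4 kg.
Tool frame: the origin (TCP) lies midway between the tips of the shut fingers; the grasp point (between the pads) lies 19 mm behind it; z points along the fingers, y is the line along which they close (so a half turn about z gives the same grasp; the last joint's range is limited). The gripper opens to 85 mm and grips with 20 to 120 N. Pads are 22 mm wide; open, the fingers measure 114 mm over their backs; the gripper's body (76 mm by 85 mm) begins 54 mm behind the grasp point. The pads swing forward as they close: fully open they stand 13 mm farther back than shut.
Start: joints at [1.284, 0.628, 0.038, 1.517, -0.027, 0.996, -0.02], TCP at [142.384, -634.228, 231.313] pointing down, gripper open.
Joint ranges: [-3.06, 3.06], [-0.37, 2.12], [-1.25, 1.32], [0.18, 2.47], [-1.1, 4.24], [0.23, 1.98], [-2.94, 2.94]. Speed limits (rad/s): [2.57, 2.57, 3.14, 3.14, 3.14, 3.14, 3.14].

## Interface

Orientations are given as [roll, pitch, yaw] about the fixed x, y, z axes, in that order (R = Rz(yaw) Ry(pitch) Rx(roll)).
In Python, from cell import read_state, get_image, finish_job gives the robot as it stands.
- The arm moves only by the tool send_rows, never from a script. Its argument "series" is a list of rows, each an object of numbers: "ax", "ay", "az": the turn, a rotation vector about the tool's x, y, z in rad; "dx", "dy", "dz": the shift along the tool's x, y, z in cm; "hand": the closure, from 0 (fully open) to 1 (shut). In form: [{"ax": .., "ay": .., "az": .., "dx": .., "dy": .., "dz": .., "hand": ..}, ...]. A call has 1 to 10 rows; each row is the pose to reach, as a shift and turn from the pose commanded when the call began, along the tool's axes at that moment; what a row does not reach only later rows make up. A row lasts 1/10 s, in which the tool goes at most 50 mm and 8.59 degrees, less where a joint would pass 70% of its speed; a pose out of reach is approached as far as the arm can. A call with a gripper value outside its range is refused whole. The fingers move at their own pace and stop on an object; the grip force is fixed at half the most. Time passes only in rows, so rows that repeat a pose let the fingers close. It gives the time, the measured TCP pose, the force, the opening and the grip force at its end, in the units of the state.
- read_state(): the state, without advancing time (a new reading comes with each control period).
- get_image(name): name is "side" or "top"; returns a dict with "pixels" (384x512x3 uint8, red, green, blue), "mtx" (3x3 intrinsics, pixels), "k1" (the pictures are not rectified: a ray, as slopes to the right and down, at radius r is drawn at 1 + k1 r^2 times it, then the intrinsics apply), "R" (3x3) and "t" (3): a world point X has camera coordinates R X + t. Camera axes: x right, y down, z forward; pixel columns grow to the right and rows downward; lengths in mm; the calibration is good to about 2 mm. A picture is of the moment at which its call begins. There is no depth.
- finish_job(): hands the job in; it is judged then, once.
The state is a dict: "clock": time; "qpos": joint angles; "qd": joint speeds; "tau": joint torques, N m; "eef_pos": TCP position; "tool_rot": TCP orientation; "force": force on the tool from outside, world axes, zero at the start; "torque": the same for the moment, N m; "width": finger opening in mm; "gripper_force": force on a finger pad.
Only numpy, scipy, OpenCV 4.12 (cv2) and the standard library are available. Lean on these libraries where they do the work, as an engineer would, in place of code of your own. Each camera call takes 0.05 s, during which the arm holds its last target. There are 200 camera calls.

## Task

Three plywood pattern boards hang by keyholes on the small grey rack of this leather bench. Take down the one whose bottom edge is straight with square corners: lift it until the screw head sits in the wide part of its keyhole, pull it off away from the rack, and stand it, tab up, on the floor of the empty dark wooden box. Leave the round-ended and the pointed board hanging where they are.

Things in the scene. Friction and masses are not known exactly. Their poses are not given: they have to be found in the camera images.
- square_board_mid (a point): centre of the plywood board to take: 10 mm thick, 185 tall, 90 wide, square-cornered straight bottom, 95 g. z up; x out of the face away from the rack bar (pull-off way, about world +x); y width. Upper 55 mm: tab 45 wide, top edge 92.5 above this point. Keyhole: slot 12 wide, its top 21.5 above this point, hanging on the screw; opening 38 across below it, centre 16.5 below this point
- rack: fixed grey-painted rack; origin on the table below the middle of its bar's screw face; z up, x out of that face. Bar 20 mm deep, heights 110 to 150. Screws at y -118, 0, 118, height 130, 8 mm thick, along x; flat heads 20 mm across, from 16 to 20 mm out. A hung board must rise 34 mm (+-8) so that the head is in the middle of its opening, then move 30 mm or more along x. Which board hangs where varies
- box_floor (a point): centre of the inner floor of the fixed, open, empty dark wooden box, 8 mm above the table. Inside 40 mm along its x and 120 mm along its y, walls 8 mm thick, rim 62 mm above this point; z up. It stands beyond the rack as seen from the robot; the board goes in with its width along the box's y, either face forward
- round_board_mid (a point): centre of the board with the half-round bottom, 10 mm thick, 185 mm tall, 90 mm wide, same tab, keyhole and axes as the square one; to be left hanging
- pointed_board_mid (a point): centre of the board with the pointed bottom, 10 mm thick, 185 mm tall, 74 mm wide, same tab, keyhole and axes as the square one; to be left hanging
Not all that is in view belongs to the job. What is shaped like the part that bears square_board_mid but green is not meant. Leave any purple look-alike of the part that bears box_floor alone.

How it is judged:
By the outcome, as a careful person would: the job done as asked, in the order asked, and still so for the second after the job is handed in, with the robot touching nothing.
It also fails if it takes over 38 s, if anything falls off the work surface, if the arm or the gripper's body presses on something with over 40 N, if the wrist force passes 120 N, or if a joint passes its speed limit or range.

## Working session

There is one attempt and no reset: what is moved stays moved. The work goes in short steps, Python scripts to look and compute and a tool call to move; the robot and the scene stay as the last step left them, time stands still between calls to the robot, and variables do not carry over. Pictures are saved under pics/ and viewed, at most 10 in all, crops included, and the job is handed in when it is done.

Besides the shell and the picture viewer there is one more tool, called after "Request:" as a command line: name --argument value ..., lists and objects as JSON in quotes. send_rows: Moves the arm, as the interface text tells. Its arguments: {"type":"object","properties":{"series":{"type":"array","items":{"type":"object","properties":{"ax":{"type":"number"},"ay":{"type":"number"},"az":{"type":"number"},"dx":{"type":"number"},"dy":{"type":"number"},"dz":{"type":"number"},"hand":{"type":"number"}}}}},"required":["series"]}

```bash
mkdir -p pics; ls; cat > h.py <<'E'
import numpy as np, cv2
from cell import *
from scipy.spatial.transform import Rotation as Ro
def ray(im,px):
    m=np.array(im["mtx"],float);d=np.array([im["k1"],0,0,0,0],float)
    R=np.array(im["R"]);t=np.array(im["t"])
    p=np.array(px,float).reshape(-1,1,2)
    u=cv2.undistortPoints(p,m,d).reshape(-1,2)
    v=np.c_[u,np.ones(len(u))]@R
    return -R.T@t, v/np.linalg.norm(v,axis=1)[:,None]
def onplane(im,px,ax,val):
    c,v=ray(im,px); return c+v*((val-c[ax])/v[:,ax])[:,None]
def tri(a,pa,b,pb):
    c1,v1=ray(a,pa);c2,v2=ray(b,pb);out=[]
    for x,y in zip(v1,v2):
        s=np.linalg.lstsq(np.c_[x,-y],c2-c1,rcond=None)[0]
        p,q=c1+s[0]*x,c2+s[1]*y; out.append([*((p+q)/2),np.linalg.norm(p-q)])
    return np.array(out)
def proj(im,X):
    R=np.array(im["R"]);p,_=cv2.projectPoints(np.array(X,float).reshape(-1,1,3),cv2.Rodrigues(R)[0],np.array(im["t"],float),np.array(im["mtx"],float),np.array([im["k1"],0,0,0,0],float));return p.reshape(-1,2)
E
python3 - <<'E'
from h import *
print(read_state())
for n in("side","top"):
    im=get_image(n);print(n,im["mtx"],im["k1"],np.round(im["R"],3).tolist(),im["t"], -np.array(im["R"]).T@np.array(im["t"]))
    cv2.imwrite(f"pics/{n}0.png",cv2.resize(im["pixels"][:,:,::-1],None,fx=1.5,fy=1.5,interpolation=cv2.INTER_CUBIC))
E
```

```text
pics
{'clock': 0.0, 'qpos': array([ 1.28416595,  0.62935133,  0.03840112,  1.51835097, -0.02695924,
        0.9962934 , -0.01997424]), 'qd': array([-0.00039071, -0.00087267,  0.00130746, -0.00049527,  0.00047931,
        0.00191989,  0.00013451]), 'tau': array([-9.20034690e-04, -5.63397789e+01,  1.22621600e+00, -1.93447548e+01,
        1.11136684e-02,  1.05830067e-02, -2.27197887e-06]), 'eef_pos': array([ 142.28156999, -633.60620763,  230.39042267]), 'tool_rot': array([-3.13970687e+00,  3.49417386e-05,  2.20911765e-01]), 'force': array([ 0.69843129, -0.0551797 , -0.15543846]), 'torque': array([ 0.02335925,  0.03093543, -0.00435398]), 'gripper_force': 0.0, 'width': 85.49929699182164}
side [[441.3109589    0.         254.36952421]
 [  0.         441.3109589  193.36979419]
 [  0.           0.           1.        ]] -0.14985145070460826 [[0.9, -0.437, 0.008], [-0.276, -0.582, -0.765], [0.338, 0.686, -0.645]] [-523.06838027  242.27867756  610.53909466] [ 330.96509087 -505.98178972  582.66801117]
top [[371.69700091   0.         264.64127746]
 [  0.         371.69700091 190.08264784]
 [  0.           0.           1.        ]] -0.09709018600139897 [[0.079, -0.997, 0.0], [-0.976, -0.078, -0.205], [0.204, 0.016, -0.979]] [-50.70233272 575.5317398  639.51891475] [434.85313506 -16.10684424 743.93230397]
```

View pics/side0.png

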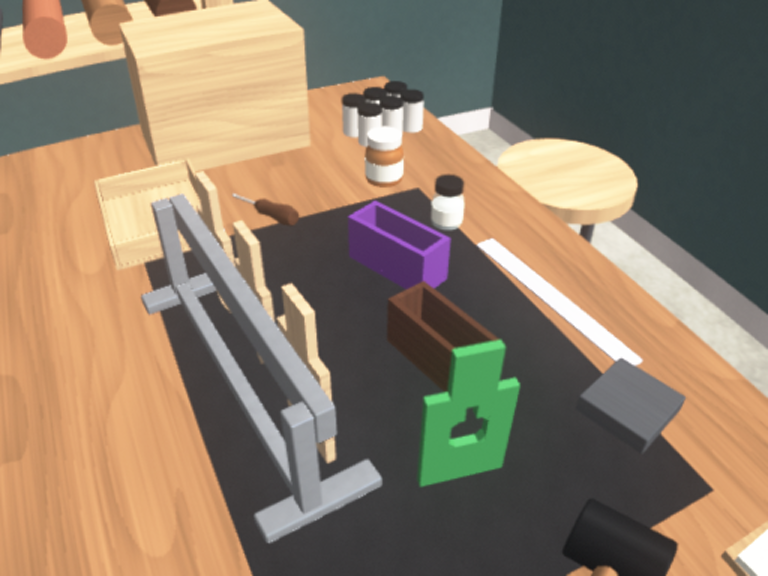

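View pics/top0.png

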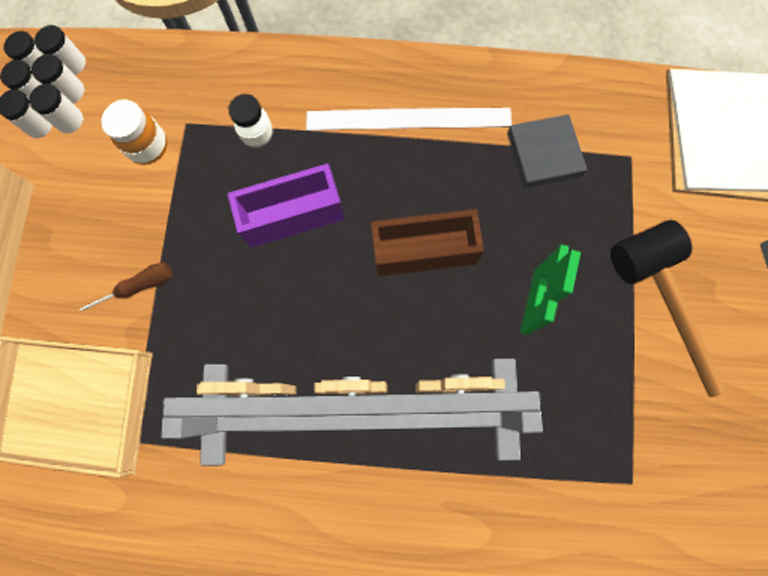

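The rack is at top-view row ~400 and the boards hang on its far side: wide at left (~col 245), narrow in the middle (~350), wide at right (~460). The dark box is at (427,240). I'll zoom in to see the bottoms.

```bash
python3 - <<'E'
from h import *
a=get_image("side")["pixels"][105:325,70:240,::-1]
b=get_image("top")["pixels"][225:315,100:370,::-1]
a=cv2.resize(a,None,fx=2.7,fy=2.7,interpolation=cv2.INTER_CUBIC)
cv2.imwrite("pics/c1.png",a)
b=cv2.resize(b,None,fx=2.9,fy=2.9,interpolation=cv2.INTER_CUBIC)
cv2.imwrite("pics/c2.png",b)
E
```

```text
(no output)
```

View pics/c1.png

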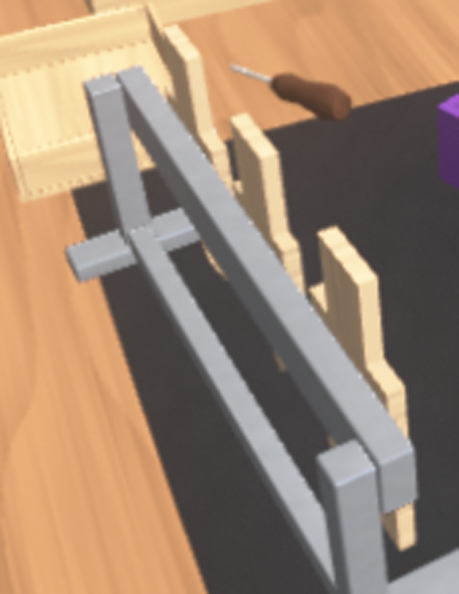

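View pics/c2.png

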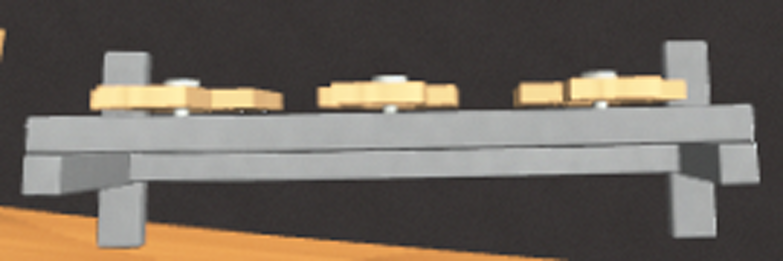

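Round bottom is on the far-left board (c1 ~(213,260)); the near one (−y, right in the top view) shows a square corner at (405,545), so the right board is the target. Next I'll measure.

```bash
python3 - <<'E'
from h import *
np.set_printoptions(precision=1,suppress=True)
S=get_image("side");T=get_image("top")
c1=lambda p:np.array(p)/2.7+[70,105]-.3
c2=lambda p:np.array(p)/2.9+[100,225]-.3
# rack bar far top edge (screw face z=150)
e=onplane(T,c2([[27,117],[752,105]]),2,150);print("bar top far",e)
d=e[1]-e[0];print("yaw",np.degrees(np.arctan2(-d[0],-d[1]))*-1,np.hypot(*d[:2]))
print("heads z130",onplane(T,c2([[182,82],[391,77],[600,73]]),2,132))
# boxes: dark brown and green masks
for n,im in(("S",S),("T",T)):
    hsv=cv2.cvtColor(im["pixels"],cv2.COLOR_RGB2HSV)
    g=cv2.inRange(hsv,(2,70,25),(15,200,130))
    if n=="T":g[:,:240]=0;g[:130]=0;g[190:]=0;g[:,330:]=0
    else: g[:185]=0;g[265:]=0;g[:,:255]=0;g[:,336:]=0
    k=cv2.findContours(g,0,1)[0];k=max(k,key=cv2.contourArea)
    print(n,"box",cv2.contourArea(k),cv2.approxPolyDP(k,3,True)[:,0].tolist())
# wood boards in top: contour
    w=cv2.inRange(hsv,(12,50,120),(28,200,255))
    k=[c for c in cv2.findContours(w,0,1)[0] if 60<cv2.contourArea(c)<3000]
    for c in k:
        x,y,_,_=cv2.boundingRect(c)
        if (n=="T" and 245<y<270 and x>120) or (n=="S" and 110<y<260 and 120<x<220):print(n,cv2.approxPolyDP(c,1.2,True)[:,0].tolist())
# tab top face corners near board, side view -> z=205
print("tab z205 side",onplane(S,c1([[318,233],[338,227],[378,262]]),2,205))
im=S["pixels"][170:270,170:350,::-1];im2=T["pixels"][130:270,240:400,::-1]
a=cv2.resize(im,(720,400),interpolation=cv2.INTER_CUBIC)
cv2.imwrite("pics/c3.png",a)
b=cv2.resize(im2,(640,560),interpolation=cv2.INTER_CUBIC);cv2.imwrite("pics/c4.png",b)
E
```

```text
bar top far [[ 416.9  232.2  150. ]
 [ 456.4 -164.5  150. ]]
yaw 5.686544856511379 398.6746941030046
heads z130 [[444.2 152.8 132. ]
 [457.1  34.9 132. ]
 [468.6 -82.2 132. ]]
S box 2390.5 [[281, 188], [259, 199], [258, 226], [290, 253], [287, 249], [293, 250], [291, 246], [297, 244], [303, 229], [330, 224]]
T box 2584.0 [[318, 140], [248, 147], [252, 183], [316, 176], [322, 167]]
tab z205 side [[450.4 -61.4 205. ]
 [461.  -61.2 205. ]
 [469.4 -94.5 205. ]]
```

View pics/c3.png

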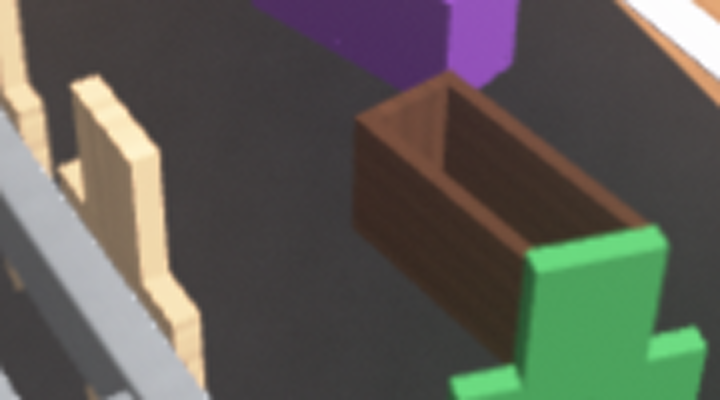

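View pics/c4.png

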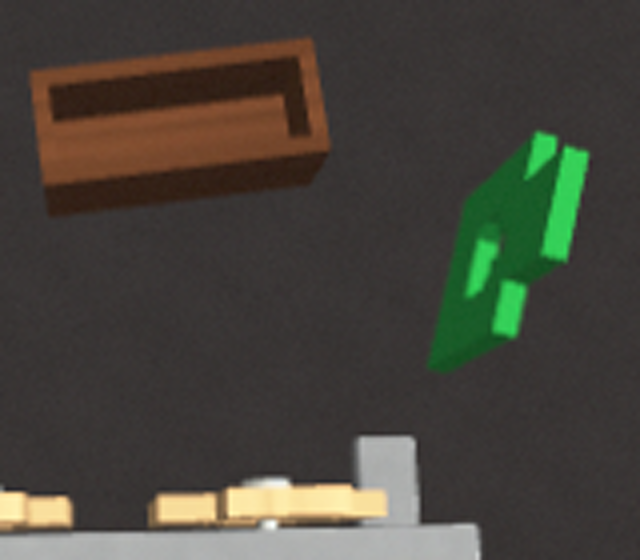

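c3 shows the tab top face with corners (72,87), (97,76), (158,150) and (135,158), and the box rim corners (357,120) and (448,73). c4 shows the tab top from (228,487) to (352,486) and the box rim corners at (30,72), (313,38), (329,152) and (46,187).

```bash
python3 - <<'E'
from h import *
np.set_printoptions(precision=1,suppress=True)
S=get_image("side");T=get_image("top")
c3=lambda p:np.array(p)/4+[170,170]-.4
c4=lambda p:np.array(p)/4+[240,130]-.4
print("tab",tri(S,c3([[97,76],[158,150],[73,87]]),T,c4([[228,487],[352,486],[226,517]])))
print("tab front-top z205 T",onplane(T,c4([[228,487],[352,486],[386,488]]),2,205))
print("box rim tri (far-left,near-left)",tri(S,c3([[448,73],[357,120]]),T,c4([[30,72],[46,187]])))
r=onplane(T,c4([[30,72],[313,38],[329,152],[46,187]]),2,70);print(r,r.mean(0))
d=r[0]-r[1]+r[3]-r[2];print(np.degrees(np.arctan2(-d[0],d[1])),[np.linalg.norm(r[i]-r[(i+1)%4]) for i in range(4)])
print("tab z205 side",onplane(S,c3([[72,87],[97,76],[158,150],[135,158]]),2,205))
print(onplane(S,c3([[357,120],[448,73],[527,250]]),2,70))
E
```

```text
tab [[ 460.7  -60.   204.6    1.4]
 [ 464.9 -104.5  205.6    0.5]
 [ 451.   -60.3  203.3    0.4]]
tab front-top z205 T [[ 461.4  -60.1  205. ]
 [ 465.1 -104.7  205. ]
 [ 465.3 -117.   205. ]]
box rim tri (far-left,near-left) [[655.   35.4  67.    2.2]
 [600.3  22.4  68.3   0.5]]
[[ 655.2   34.8   70. ]
 [ 683.1  -98.6   70. ]
 [ 627.2 -108.8   70. ]
 [ 599.7   22.3   70. ]] [641.3 -37.6  70. ]
11.840455732412833 [np.float64(136.32577950344935), np.float64(56.81915084720761), np.float64(134.00234681168408), np.float64(56.875547405719246)]
tab z205 side [[ 450.3  -62.1  205. ]
 [ 459.9  -60.3  205. ]
 [ 464.9 -103.9  205. ]
 [ 456.8 -104.3  205. ]]
[[599.7  20.6  70. ]
 [651.9  32.2  70. ]
 [626.6 -82.1  70. ]]
```

```bash
cat >> h.py <<'E'
def rel(pos,yaw,frm=None):
    """row values (cm, rad) to world pos (mm), tool down with yaw deg, from frm=(pos,rpy) or measured"""
    s=read_state(); p,o=frm or (s["eef_pos"],s["tool_rot"])
    R=Ro.from_euler("xyz",o); G=Ro.from_euler("xyz",[np.pi,0,np.radians(yaw)])
    print("d",np.round(R.inv().apply(np.array(pos)-p)/10,2),"a",np.round((R.inv()*G).as_rotvec(),3))
E
python3 - <<'E'
from h import *
f=([142.38,-634.23,231.31],read_state()["tool_rot"])
rel([300,-360,330],95.7,f)
rel([458,-83,290],95.7,f)
E
```

```text
d [ 21.39 -23.31  -9.86] a [-0.    -0.    -1.449]
d [ 42.87 -46.87  -5.86] a [-0.    -0.    -1.449]
```

Request:
send_rows --series '[{"dx": 1,"dy": -1,"dz": -4,"az": -0.1,"hand": 0},{"dx": 4,"dy": -4,"dz": -8,"az": -0.25,"hand": 0},{"dx": 7,"dy": -8,"dz": -10,"az": -0.4,"hand": 0},{"dx": 10,"dy": -11,"dz": -10,"az": -0.55,"hand": 0},{"dx": 13,"dy": -14,"dz": -10,"az": -0.7,"hand": 0},{"dx": 16,"dy": -17.5,"dz": -10,"az": -0.85,"hand": 0},{"dx": 19,"dy": -21,"dz": -10,"az": -1.0,"hand": 0},{"dx": 22,"dy": -24,"dz": -10,"az": -1.15,"hand": 0},{"dx": 25,"dy": -27,"dz": -9,"az": -1.3,"hand": 0},{"dx": 28,"dy": -30.5,"dz": -9,"az": -1.449,"hand": 0}]'

```text
invalid input at $.series[0]: expected keys ax, ay, az, dx, dy, dz, hand
```

```bash
python3 - <<'E'
from h import *
s=read_state();print(s["clock"],s["eef_pos"],s["tool_rot"],s["qpos"])
rel([458,-83,290],95.7)
E
```

```text
0.4 [ 142.3530247  -634.14313026  231.19084345] [-3.14132794e+00 -6.45164096e-06  2.20788163e-01] [ 1.28419504  0.62853024  0.03851212  1.51751957 -0.02698839  0.99632615
 -0.01998192]
d [ 42.87 -46.87  -5.87] a [-0.    -0.    -1.449]
```

Request:
send_rows --series '[{"ax": 0,"ay": 0,"dx": 1,"dy": -1,"dz": -4,"az": -0.1,"hand": 0},{"ax": 0,"ay": 0,"dx": 4,"dy": -4,"dz": -8,"az": -0.25,"hand": 0},{"ax": 0,"ay": 0,"dx": 7,"dy": -8,"dz": -10,"az": -0.4,"hand": 0},{"ax": 0,"ay": 0,"dx": 10,"dy": -11,"dz": -10,"az": -0.55,"hand": 0},{"ax": 0,"ay": 0,"dx": 13,"dy": -14,"dz": -10,"az": -0.7,"hand": 0},{"ax": 0,"ay": 0,"dx": 16,"dy": -17.5,"dz": -10,"az": -0.85,"hand": 0},{"ax": 0,"ay": 0,"dx": 19,"dy": -21,"dz": -10,"az": -1.0,"hand": 0},{"ax": 0,"ay": 0,"dx": 22,"dy": -24,"dz": -10,"az": -1.15,"hand": 0},{"ax": 0,"ay": 0,"dx": 25,"dy": -27,"dz": -9,"az": -1.3,"hand": 0},{"ax": 0,"ay": 0,"dx": 28,"dy": -30.5,"dz": -9,"az": -1.449,"hand": 0}]'

```text
clock: 1.4
eef_pos: [349.0, -274.0, 320.9]
tool_rot: [-3.141, 0.0, 1.675]
force: [0.1, 0.5, 1.1]
width: 85.3
gripper_force: 0.0
```

```bash
python3 - <<'E'
from h import *
s=read_state();print(s["clock"],s["eef_pos"],s["tool_rot"],s["qpos"])
rel([458,-83,290],95.7)
E
```

```text
1.4 [ 348.98526044 -273.97980388  320.86863429] [-3.14117564e+00  6.44886783e-05  1.67500301e+00] [ 0.94087464  0.24314422 -0.42317835  1.92239478  0.11810377  1.00025106
  0.56894395]
d [17.86 12.83  3.08] a [-0.     0.     0.005]
```

Request:
send_rows --series '[{"ax": 0,"ay": 0,"az": 0.005,"dx": 3.5,"dy": 2.6,"dz": 0,"hand": 0},{"ax": 0,"ay": 0,"az": 0.005,"dx": 7,"dy": 5.2,"dz": 0,"hand": 0},{"ax": 0,"ay": 0,"az": 0.005,"dx": 10.5,"dy": 7.8,"dz": 0.5,"hand": 0},{"ax": 0,"ay": 0,"az": 0.005,"dx": 14,"dy": 10.4,"dz": 1.5,"hand": 0},{"ax": 0,"ay": 0,"az": 0.005,"dx": 16.5,"dy": 12,"dz": 2.5,"hand": 0},{"ax": 0,"ay": 0,"az": 0.005,"dx": 17.9,"dy": 12.8,"dz": 3,"hand": 0},{"ax": 0,"ay": 0,"az": 0.005,"dx": 17.9,"dy": 12.8,"dz": 3,"hand": 0},{"ax": 0,"ay": 0,"az": 0.005,"dx": 17.9,"dy": 12.8,"dz": 3,"hand": 0}]'

```text
clock: 2.2
eef_pos: [458.2, -85.1, 291.4]
tool_rot: [-3.141, 0.001, 1.665]
force: [-0.7, -0.7, -0.5]
width: 85.4
gripper_force: 0.0
```

```bash
python3 - <<'E'
from h import *
s=read_state();print(s["clock"],s["eef_pos"],s["tool_rot"],s["qpos"])
rel([458,-83,160],95.7)
for n in("side",):
    im=get_image(n)
    cv2.imwrite(f"pics/{n}1.png",cv2.resize(im["pixels"][60:320,70:330,::-1],None,fx=2.2,fy=2.2,interpolation=cv2.INTER_CUBIC))
E
```

```text
2.2 [458.22840063 -85.10648237 291.38259851] [-3.14113186e+00  6.19930498e-04  1.66488350e+00] [ 5.12057180e-01  3.23514201e-01 -5.13240315e-01  1.91699177e+00
  1.93949543e-01  9.49787753e-01  1.51583017e-03]
d [ 0.22  0.   13.14] a [-0.     0.001 -0.005]
```

View pics/side1.png

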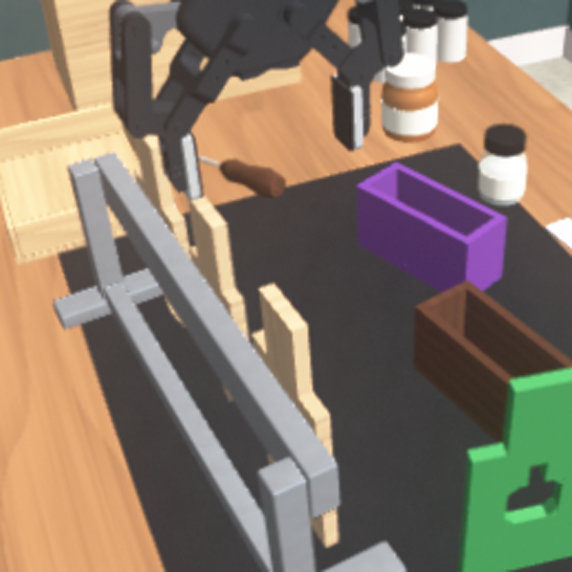

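The gripper is above the target tab with its fingers astride the board's thickness (left finger (190,170), right finger (355,110)). Descending.

Request:
send_rows --series '[{"ax": 0,"ay": 0,"az": -0.005,"dx": 0.1,"dy": 0,"dz": 3,"hand": 0},{"ax": 0,"ay": 0,"az": -0.005,"dx": 0.1,"dy": 0,"dz": 6,"hand": 0},{"ax": 0,"ay": 0,"az": -0.005,"dx": 0.1,"dy": 0,"dz": 9,"hand": 0},{"ax": 0,"ay": 0,"az": -0.005,"dx": 0.1,"dy": 0,"dz": 11,"hand": 0},{"ax": 0,"ay": 0,"az": -0.005,"dx": 0.1,"dy": 0,"dz": 12.3,"hand": 0},{"ax": 0,"ay": 0,"az": -0.005,"dx": 0.1,"dy": 0,"dz": 13,"hand": 0},{"ax": 0,"ay": 0,"az": -0.005,"dx": 0.1,"dy": 0,"dz": 13,"hand": 0.5},{"ax": 0,"ay": 0,"az": -0.005,"dx": 0.1,"dy": 0,"dz": 13,"hand": 0.7},{"ax": 0,"ay": 0,"az": -0.005,"dx": 0.1,"dy": 0,"dz": 13,"hand": 0.7},{"ax": 0,"ay": 0,"az": -0.005,"dx": 0.1,"dy": 0,"dz": 13,"hand": 0.75}]'

```text
clock: 3.25
eef_pos: [458.9, -83.8, 162.0]
tool_rot: [3.14, 0.001, 1.669]
force: [0.4, 0.3, 0.4]
width: 28.5
gripper_force: 0.0
```

Request:
send_rows --series '[{"ax": 0,"ay": 0,"az": 0,"dx": 0,"dy": 0,"dz": 0,"hand": 0.85},{"ax": 0,"ay": 0,"az": 0,"dx": 0,"dy": 0,"dz": 0,"hand": 1},{"ax": 0,"ay": 0,"az": 0,"dx": 0,"dy": 0,"dz": 0,"hand": 1},{"ax": 0,"ay": 0,"az": 0,"dx": 0,"dy": 0,"dz": 0,"hand": 1},{"ax": 0,"ay": 0,"az": 0,"dx": 0,"dy": 0,"dz": 0,"hand": 1}]'

```text
clock: 3.75
eef_pos: [458.7, -83.6, 161.7]
tool_rot: [3.141, 0.0, 1.67]
force: [-0.6, -0.2, 5.6]
width: 9.3
gripper_force: 60.4
```

Request:
send_rows --series '[{"ax": 0,"ay": 0,"az": 0,"dx": 0,"dy": 0,"dz": -0.6,"hand": 1},{"ax": 0,"ay": 0,"az": 0,"dx": 0,"dy": 0,"dz": -1.3,"hand": 1},{"ax": 0,"ay": 0,"az": 0,"dx": 0,"dy": 0,"dz": -2.0,"hand": 1},{"ax": 0,"ay": 0,"az": 0,"dx": 0,"dy": 0,"dz": -2.7,"hand": 1},{"ax": 0,"ay": 0,"az": 0,"dx": 0,"dy": 0,"dz": -3.2,"hand": 1},{"ax": 0,"ay": 0,"az": 0,"dx": 0,"dy": 0,"dz": -3.4,"hand": 1},{"ax": 0,"ay": 0,"az": 0,"dx": 0,"dy": 0,"dz": -3.4,"hand": 1},{"ax": 0,"ay": 0,"az": 0,"dx": 0,"dy": 0,"dz": -3.4,"hand": 1}]'

```text
clock: 4.55
eef_pos: [458.2, -83.6, 195.2]
tool_rot: [-3.141, -0.0, 1.67]
force: [0.2, -0.6, -1.0]
width: 9.5
gripper_force: 59.5
```

```bash
python3 - <<'E'
from h import *
s=read_state();print(s["clock"],s["eef_pos"],s["tool_rot"],s["force"])
A=get_image("side");B=get_image("top")
a=cv2.resize(A["pixels"][120:320,120:280,::-1],None,fx=3,fy=3,interpolation=cv2.INTER_CUBIC)
cv2.imwrite("pics/lift.png",a)
E
```

```text
4.55 [458.21103349 -83.59255041 195.19887491] [-3.14129628e+00 -3.81564897e-05  1.66967364e+00] [ 0.20830184 -0.62935671 -1.03722519]
```

View pics/lift.png

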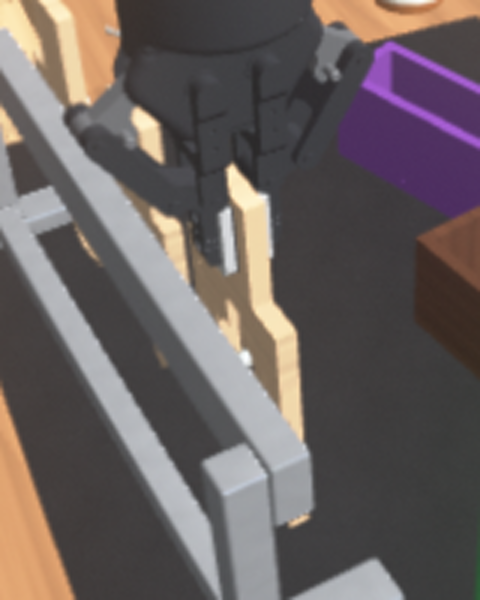

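The board is held at (245,210) and has risen cleanly; force is about its own weight. Pulling off along tool +y.

Request:
send_rows --series '[{"ax": 0,"ay": 0,"az": 0,"dx": 0,"dy": 0.5,"dz": 0,"hand": 1},{"ax": 0,"ay": 0,"az": 0,"dx": 0,"dy": 1.1,"dz": 0,"hand": 1},{"ax": 0,"ay": 0,"az": 0,"dx": 0,"dy": 1.8,"dz": 0,"hand": 1},{"ax": 0,"ay": 0,"az": 0,"dx": 0,"dy": 2.5,"dz": 0,"hand": 1},{"ax": 0,"ay": 0,"az": 0,"dx": 0,"dy": 3.2,"dz": 0,"hand": 1}]'

```text
clock: 5.15
eef_pos: [491.1, -80.2, 195.3]
tool_rot: [3.141, -0.0, 1.67]
force: [-0.1, -0.4, -1.4]
width: 9.0
gripper_force: 59.5
```

Request:
send_rows --series '[{"ax": 0,"ay": 0,"az": 0,"dx": 0,"dy": 1,"dz": 0,"hand": 1},{"ax": 0,"ay": 0,"az": 0,"dx": 0,"dy": 2,"dz": 0,"hand": 1},{"ax": 0,"ay": 0,"az": 0,"dx": 0,"dy": 3,"dz": -0.5,"hand": 1},{"ax": 0,"ay": 0,"az": 0,"dx": 0,"dy": 4,"dz": -2,"hand": 1},{"ax": 0,"ay": 0,"az": 0,"dx": 0,"dy": 5,"dz": -3.5,"hand": 1},{"ax": 0,"ay": 0,"az": 0,"dx": 0,"dy": 5,"dz": -5,"hand": 1},{"ax": 0,"ay": 0,"az": 0,"dx": 0,"dy": 5,"dz": -6,"hand": 1},{"ax": 0,"ay": 0,"az": 0,"dx": 0,"dy": 5,"dz": -6,"hand": 1}]'

```text
clock: 5.95
eef_pos: [541.0, -75.3, 256.5]
tool_rot: [3.139, 0.001, 1.67]
force: [0.0, -1.0, -1.1]
width: 9.1
gripper_force: 59.6
```

```bash
python3 - <<'E'
from h import *
s=read_state();print(s["clock"],s["eef_pos"],s["tool_rot"],s["force"])
rel([641.3,-37.6,255],101.8)
E
```

```text
5.95 [541.03041729 -75.33385542 256.48582539] [3.13907735e+00 5.39804401e-04 1.66980210e+00] [ 0.01724957 -0.96945241 -1.0948093 ]
d [ 2.76 10.35  0.17] a [ 0.002  0.001 -0.107]
```

Request:
send_rows --series '[{"ax": 0,"ay": 0,"az": -0.02,"dx": 0.5,"dy": 2,"dz": 0,"hand": 1},{"ax": 0,"ay": 0,"az": -0.05,"dx": 1.2,"dy": 4.5,"dz": 0,"hand": 1},{"ax": 0,"ay": 0,"az": -0.08,"dx": 1.9,"dy": 7,"dz": 0,"hand": 1},{"ax": 0,"ay": 0,"az": -0.107,"dx": 2.5,"dy": 9.2,"dz": 0,"hand": 1},{"ax": 0,"ay": 0,"az": -0.107,"dx": 2.76,"dy": 10.35,"dz": 0,"hand": 1},{"ax": 0,"ay": 0,"az": -0.107,"dx": 2.76,"dy": 10.35,"dz": 0,"hand": 1},{"ax": 0,"ay": 0,"az": -0.107,"dx": 2.76,"dy": 10.35,"dz": 0,"hand": 1}]'

```text
clock: 6.65
eef_pos: [639.3, -38.0, 254.3]
tool_rot: [-3.139, -0.0, 1.777]
force: [-0.0, -0.4, -1.8]
width: 9.4
gripper_force: 59.5
```

```bash
python3 - <<'E'
from h import *
s=read_state();print(s["clock"],s["eef_pos"],s["tool_rot"],s["force"])
A=get_image("side");B=get_image("top")
a=cv2.resize(A["pixels"][90:290,200:370,::-1],None,fx=2.3,fy=2.3,interpolation=cv2.INTER_CUBIC)
b=cv2.resize(B["pixels"][90:290,220:390,::-1],None,fx=2.3,fy=2.3,interpolation=cv2.INTER_CUBIC)
cv2.imwrite("pics/over.png",np.hstack([a,b]))
E
```

```text
6.65 [639.27874447 -37.9794298  254.300598  ] [-3.13929901e+00 -1.33238123e-04  1.77682199e+00] [-0.02872586 -0.38622077 -1.8052606 ]
```

View pics/over.png

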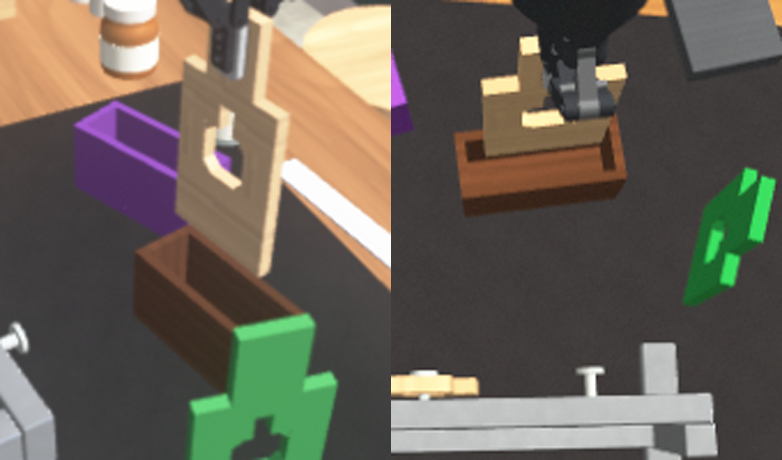

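The board hangs squarely over the dark box; its bottom edge in the right panel runs from (485,155) to (607,142). I'll check this numerically before lowering.

```bash
python3 - <<'E'
from h import *
np.set_printoptions(precision=1,suppress=True)
A=get_image("side");B=get_image("top")
b=np.array([[485-391,155],[607-391,142]])/2.3+[220,90]
e=onplane(B,b,2,112.6);print(e,e.mean(0))
a=np.array([[180,213],[261,275]])/2.3+[200,90]
print(onplane(A,a,2,112.6))
E
```

```text
[[625.1   5.7 112.6]
 [643.1 -87.5 112.6]] [634.1 -40.9 112.6]
[[626.9   2.2 112.6]
 [645.2 -82.1 112.6]]
```

Request:
send_rows --series '[{"ax": 0,"ay": 0,"az": 0,"dx": 0.1,"dy": 0.1,"dz": 2,"hand": 1},{"ax": 0,"ay": 0,"az": 0,"dx": 0.1,"dy": 0.1,"dz": 4,"hand": 1},{"ax": 0,"ay": 0,"az": 0,"dx": 0.1,"dy": 0.1,"dz": 6,"hand": 1},{"ax": 0,"ay": 0,"az": 0,"dx": 0.1,"dy": 0.1,"dz": 8,"hand": 1},{"ax": 0,"ay": 0,"az": 0,"dx": 0.1,"dy": 0.1,"dz": 9.3,"hand": 1},{"ax": 0,"ay": 0,"az": 0,"dx": 0.1,"dy": 0.1,"dz": 10,"hand": 1},{"ax": 0,"ay": 0,"az": 0,"dx": 0.1,"dy": 0.1,"dz": 10,"hand": 1}]'

```text
clock: 7.55
eef_pos: [640.5, -36.7, 154.7]
tool_rot: [-3.14, -0.0, 1.777]
force: [-0.5, -0.7, -0.6]
width: 9.5
gripper_force: 59.5
```

Request:
send_rows --series '[{"ax": 0,"ay": 0,"az": 0,"dx": 0,"dy": 0,"dz": 0.2,"hand": 1},{"ax": 0,"ay": 0,"az": 0,"dx": 0,"dy": 0,"dz": 0.3,"hand": 1},{"ax": 0,"ay": 0,"az": 0,"dx": 0,"dy": 0,"dz": 0.3,"hand": 1}]'

```text
clock: 7.85
eef_pos: [641.4, -36.5, 152.9]
tool_rot: [3.141, 0.0, 1.777]
force: [0.4, 0.2, -1.2]
width: 9.2
gripper_force: 59.5
```

Request:
send_rows --series '[{"ax": 0,"ay": 0,"az": 0,"dx": 0,"dy": 0,"dz": 0.15,"hand": 1},{"ax": 0,"ay": 0,"az": 0,"dx": 0,"dy": 0,"dz": 0.2,"hand": 1},{"ax": 0,"ay": 0,"az": 0,"dx": 0,"dy": 0,"dz": 0.2,"hand": 1}]'

```text
clock: 8.15
eef_pos: [641.0, -36.6, 150.3]
tool_rot: [-3.142, 0.0, 1.777]
force: [0.6, 0.5, -1.8]
width: 9.5
gripper_force: 59.5
```

Request:
send_rows --series '[{"ax": 0,"ay": 0,"az": 0,"dx": 0,"dy": 0,"dz": 0.1,"hand": 1},{"ax": 0,"ay": 0,"az": 0,"dx": 0,"dy": 0,"dz": 0.1,"hand": 1}]'

```text
clock: 8.35
eef_pos: [641.3, -36.5, 150.0]
tool_rot: [3.141, 0.0, 1.777]
force: [-0.3, 0.8, 3.0]
width: 9.3
gripper_force: 60.3
```

Request:
send_rows --series '[{"ax": 0,"ay": 0,"az": 0,"dx": 0,"dy": 0,"dz": 0.05,"hand": 1},{"ax": 0,"ay": 0,"az": 0,"dx": 0,"dy": 0,"dz": 0.05,"hand": 0.87},{"ax": 0,"ay": 0,"az": 0,"dx": 0,"dy": 0,"dz": 0.05,"hand": 0.85},{"ax": 0,"ay": 0,"az": 0,"dx": 0,"dy": 0,"dz": 0.05,"hand": 0.8},{"ax": 0,"ay": 0,"az": 0,"dx": 0,"dy": 0,"dz": 0.05,"hand": 0.7},{"ax": 0,"ay": 0,"az": 0,"dx": 0,"dy": 0,"dz": 0.05,"hand": 0.5},{"ax": 0,"ay": 0,"az": 0,"dx": 0,"dy": 0,"dz": 0.05,"hand": 0.3},{"ax": 0,"ay": 0,"az": 0,"dx": 0,"dy": 0,"dz": 0.05,"hand": 0.1},{"ax": 0,"ay": 0,"az": 0,"dx": 0,"dy": 0,"dz": 0.05,"hand": 0.1}]'

```text
clock: 9.25
eef_pos: [641.0, -36.5, 148.8]
tool_rot: [3.142, -0.0, 1.777]
force: [0.9, 0.3, 0.6]
width: 76.6
gripper_force: 0.0
```

Request:
send_rows --series '[{"ax": 0,"ay": 0,"az": 0,"dx": 0,"dy": 0,"dz": -1,"hand": 0.1},{"ax": 0,"ay": 0,"az": 0,"dx": 0,"dy": 0,"dz": -3,"hand": 0.1},{"ax": 0,"ay": 0,"az": 0,"dx": 0,"dy": 0,"dz": -6,"hand": 0.1},{"ax": 0,"ay": 0,"az": 0,"dx": 0,"dy": 0,"dz": -9,"hand": 0.1},{"ax": 0,"ay": 0,"az": 0,"dx": 0,"dy": 0,"dz": -12,"hand": 0.1},{"ax": 0,"ay": 0,"az": 0,"dx": 0,"dy": 0,"dz": -14,"hand": 0.1},{"ax": 0,"ay": 0,"az": 0,"dx": 0,"dy": 0,"dz": -14,"hand": 0.1},{"ax": 0,"ay": 0,"az": 0,"dx": 0,"dy": 0,"dz": -14,"hand": 0.1}]'

```text
clock: 10.05
eef_pos: [640.9, -36.6, 289.2]
tool_rot: [3.141, 0.0, 1.777]
force: [0.4, 0.4, 0.1]
width: 76.5
gripper_force: 0.0
```

```bash
python3 - <<'E'
from h import *
s=read_state();print(s["clock"],s["eef_pos"],s["force"])
A=get_image("side");B=get_image("top")
a=cv2.resize(A["pixels"][70:320,70:370,::-1],None,fx=1.3,fy=1.6,interpolation=cv2.INTER_CUBIC)
b=cv2.resize(B["pixels"][70:320,90:390,::-1],None,fx=1.3,fy=1.6,interpolation=cv2.INTER_CUBIC)
cv2.imwrite("pics/end.png",np.hstack([a,b]))
E
```

```text
10.05 [640.90831749 -36.62485264 289.20143801] [0.37806824 0.43864037 0.07481636]
```

View pics/end.png

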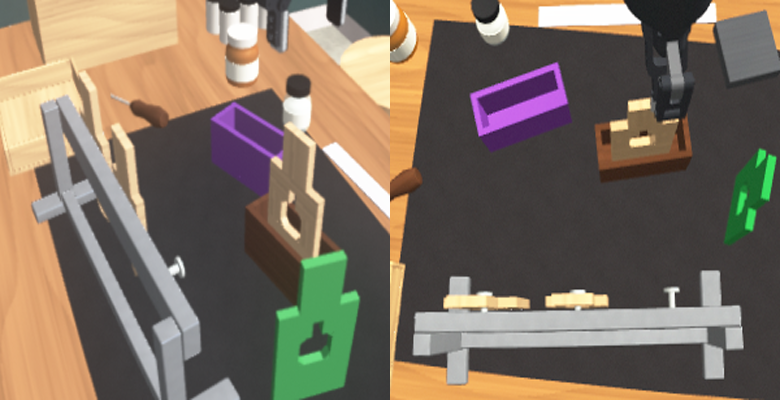

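The board stands tab up in the dark box (left panel ~(295,190), right panel ~(645,135)), the other two still hang, and the gripper is clear.

```bash
python3 -c "
from cell import *
print(finish_job())"
```

```text
the job is handed in; nothing more can be done
None
```

The square-bottomed board now stands tab up in the dark wooden box, the round-ended and pointed boards still hang on the rack, and the job was handed in at about 10 s of the 38 s allowed.

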